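Feel out the proud rest button with a spring probe

TASK

One of the five rest buttons on the steel fixture plate stands proud of the others. Take the spring probe from its holder and touch all five buttons with its foot, in turn from the robot's left to its right, resting it on the middle of each for about half a second without pushing the plunger in to its hard stop; then leave the probe standing upright on the middle of the proud button. Leave the things lying about where they are.

Things in the scene. Friction and masses are not known exactly. Their poses are not given: they have to be found in the camera images.
- probe_mid (a point): centre of the barrel of the loose spring probe, 55 mm above the underside of its foot; axes as the barrel's (z up). The barrel is a square aluminium bar 22 x 22 mm, 60 mm tall (a 17 mm wide cap of 4 mm on top; 89 mm over all); grasp it on its flats at this height. In all about 0.13 kg.
- foot: the probe's steel foot: a flat disc 24 mm across and 7 mm thick on a plunger, origin at the centre of its underside. It slides straight up into the barrel against a spring: preloaded, it does not move below 3 N, then gives 1.5 N per mm up to a hard stop after 5 mm (10.5 N). Beyond the stop it is rigid. The probe's own weight does not compress it.
- holder: wooden holder block 60 x 60 mm, 14 mm high, fixed on the bench, on the right or on the left of the plate; origin at the centre of its underside. The probe starts standing upright in its round pocket (31 mm wide, 10 mm deep, floor 4 mm above the bench).
- plate: steel fixture plate 110 x 280 mm, 20 mm thick, bolted to the bench; origin at the centre of its underside, y along its length, z up. Two bolt heads, 4 mm high, on its near edge. On it five steel rest buttons, discs 32 mm across, in a zigzag row. Four stand somewhere between 7 and 9.5 mm above the plate's top, one (any of the five) stands proud, between 12 and 13 mm; which one and the exact heights are not known.
- tin: fixed open tin of nuts, 100 x 75 mm, 30 mm high, on the other side of the plate from the holder; origin at the centre of its underside
- spot1 (a point): point on the plate's top face (20 mm above the bench) at the axis of one rest button: the leftmost (largest y), in the far row; at x 26, y 112 mm in the plate's frame. The button's own top is 7 to 13 mm higher.
- spot2 (a point): point on the plate's top face (20 mm above the bench) at the axis of one rest button: the second from the left, in the near row; at x -26, y 56 mm in the plate's frame. The button's own top is 7 to 13 mm higher.
- spot3 (a point): point on the plate's top face (20 mm above the bench) at the axis of one rest button: the middle, in the far row; at x 26, y 0 mm in the plate's frame. The button's own top is 7 to 13 mm higher.
- spot4 (a point): point on the plate's top face (20 mm above the bench) at the axis of one rest button: the second from the right, in the near row; at x -26, y -56 mm in the plate's frame. The button's own top is 7 to 13 mm higher.
- spot5 (a point): point on the plate's top face (20 mm above the bench) at the axis of one rest button: the rightmost (smallest y), in the far row; at x 26, y -112 mm in the plate's frame. The button's own top is 7 to 13 mm higher.
- collar: steel shaft collar, a ring 22 mm across with a 12 mm bore, 8 mm high, left lying on the plate among the buttons; a bystander, to be left where it is
- jar: glass jar with a dark lid, 60 mm across, 85 mm high, standing beyond the plate; a bystander, to be left where it is
- driver: screwdriver lying beyond the plate; a bystander, to be left where it is
- carton: cardboard carton 90 x 70 x 50 mm beyond the plate; a bystander, to be left where it is
- brush: hand brush lying on the left; a bystander, to be left where it is
- file: flat file with a wooden handle lying on the right; a bystander, to be left where it is
Mind the look-alikes: they are no part of the job. There is more than one size of the part that bears probe_mid; the job needs the smallest.

How it is judged:
By the outcome, as a careful person would: the job done as asked, in the order asked, and still so for the second after the job is handed in, with the robot touching nothing.
It also fails if it takes over 54 s, if anything falls off the work surface, if the arm or the gripper's body presses on something with over 40 N, if the wrist force passes 120 N, or if a joint passes its speed limit or range.

ROBOT

A 7-joint arm with a two-finger parallel gripper is mounted at the origin on the work surface. World frame = base frame: x ahead of the robot, y to its left, z up, the work surface at z = 0. Lengths are in m, angles in rad, forces in N, time in s.
With the tool pointing down it reaches from about 0.4 to 0.875 m from the base axis. Payload 19.3 kg.
Tool frame: the origin (TCP) lies midway between the tips of the shut fingers; the grasp point (between the pads) lies 19 mm behind it; x points along the fingers, y is the direction in which the jaws open and shut, and the axes are right-handed (so a half turn about x gives the same grasp; the last joint's range is limited). The gripper opens to 85 mm and grips with 20 to 120 N. Pads are 22 mm wide; open, the fingers measure 114 mm over their backs; the gripper's body (76 mm by 85 mm) begins 54 mm behind the grasp point. The pads swing forward as they close: fully open they stand 13 mm farther back than shut.
Start: joints at [-1.238, 0.521, -0.036, 1.599, 0.021, 1.021, -0.113], TCP at [0.245, 0.575, 0.231] pointing down, gripper open.
Joint ranges: [-2.91, 2.91], [-0.3, 2.13], [-1.5, 1.42], [0.17, 2.43], [-1.26, 4.41], [0.16, 1.93], [-2.52, 2.52]. Speed limits (rad/s): [1.89, 1.89, 2.39, 2.39, 3.01, 3.01, 3.01].

INTERFACE

Orientations are given as [roll, pitch, yaw] about the fixed x, y, z axes, in that order (R = Rz(yaw) Ry(pitch) Rx(roll)).
In Python, from workcell import telemetry, vision, workorder gives the robot as it stands. The module is installed in compiled form; this text tells all that it offers.
- The arm moves only by the tool play_rows, never from a script. Its argument "deltas" is a list of rows, each a list of 7 numbers: the shift along the world's x, y, z in mm, then the turn, a rotation vector about the world's x, y, z in degrees, then the finger opening in mm, from 0 to 85.4. In form: [[x, y, z, wx, wy, wz, jaw], ...]. A call has 1 to 8 rows; each row shifts and turns the commanded pose from where the row before left it; what a row does not reach is not made up. A row lasts 1/8 s, in which the tool goes at most 62.5 mm and 10.7 degrees, less where a joint would pass 70% of its speed; a pose out of reach is approached as far as the arm can. A call with a gripper value outside its range is refused whole. The fingers move at their own pace and stop on an object; "grip_force" is the grip in N (left out, the last holds). Time passes only in rows, so rows that do not move let the fingers close. It gives the time, the measured TCP pose, the force and the opening at its end, in the units of the state.
- telemetry.observe(): the state, without advancing time (a new reading comes with each control period).
- vision.grab_frame(name): name is "side" or "top" or "wrist"; returns the picture (400x640x3 uint8, red, green, blue); there is no depth.
- vision.camera_info(name): a dict with "mtx" (3x3 intrinsics, pixels), "k1" (the pictures are not rectified: a ray, as slopes to the right and down, at radius r is drawn at 1 + k1 r^2 times it, then the intrinsics apply), "rvec" (rotation vector, rad) and "tvec" (3), from world to camera coordinates, as OpenCV has them. Camera axes: x right, y down, z forward; pixel columns grow to the right and rows downward; lengths in m; the calibration is good to about 2 mm. A picture is of the moment at which its call begins: read the wrist's pose just before it. camera_info takes no time and is no camera call; for the wrist camera it gives the pose at the moment of the call.
- workorder.job_done(): hands the job in, once; it reports no verdict.
The state is a dict: "clock": time; "qpos": joint angles; "qd": joint speeds; "joint_efforts": joint torques, N m; "position": TCP position; "tool_rot": TCP orientation; "force": force on the tool from outside, world axes, zero at the start; "moment": the same for the moment, N m; "grip_width": finger opening in m.
Only numpy, scipy, OpenCV 4.12 (cv2) and the standard library are available. Lean on these libraries where they do the work, as an engineer would, in place of code of your own. Each camera call takes 0.05 s, during which the arm holds its last target. There are 200 camera calls.

## Working session

There is one attempt and no reset: what is moved stays moved. The work goes in short steps, Python scripts to look and compute and a tool call to move; the robot and the scene stay as the last step left them, time stands still between calls to the robot, and variables do not carry over. Pictures are saved under pics/ and viewed, about 8 in all and at most 12, crops included, and the job is handed in when it is done.

Besides the shell and the picture viewer there is one more tool, called after "Request:" as name([rows], argument=value, ...), one row to a line, values as JSON. play_rows: Moves the arm, as the interface text tells. Its arguments: {"type":"object","properties":{"deltas":{"type":"array","items":{"type":"array","items":{"type":"number"}}},"grip_force":{"type":"number"}},"required":["deltas"]}

```bash
mkdir -p pics; cat > h.py <<'E'
import numpy as np, cv2
from workcell import telemetry, vision, workorder
def cam(n):
    c=vision.camera_info(n); return np.array(c['mtx'],float),float(c['k1']),cv2.Rodrigues(np.array(c['rvec'],float))[0],np.array(c['tvec'],float).ravel()
def ray(n,px,c=None):
    K,k1,R,t=c or cam(n); px=np.atleast_2d(np.array(px,float))
    s=cv2.undistortPoints(px.reshape(-1,1,2),K,np.array([k1,0,0,0,0.]),).reshape(-1,2)
    d=np.c_[s,np.ones(len(s))]@R
    return -R.T@t,d
def onz(n,px,z,c=None):
    o,d=ray(n,px,c); return o+d*((z-o[2])/d[:,2])[:,None]
def proj(n,P,c=None):
    K,k1,R,t=c or cam(n)
    return cv2.projectPoints(np.atleast_2d(np.array(P,float)),cv2.Rodrigues(R)[0],t,K,np.array([k1,0,0,0,0.]))[0].reshape(-1,2)
def save(n,f):
    im=vision.grab_frame(n); cv2.imwrite('pics/'+f+'.png',im[:,:,::-1]); return im
E
python3 - <<'E'
from h import *
print(telemetry.observe())
a=save('top','top0');b=save('side','side0')
for n in('top','side','wrist'):
    K,k1,R,t=cam(n);print(n,K[0,0],k1,-R.T@t,R[2])
E
```

```text
{'clock': 0.0, 'qpos': array([-1.23818848,  0.52203716, -0.03630498,  1.6000136 ,  0.02123051,
        1.02110896, -0.11277939]), 'qd': array([-1.56844743e-03,  1.54094240e-03,  1.48387347e-03,  3.16246944e-04,
       -4.37329711e-05, -3.37002438e-05,  9.85641222e-06]), 'joint_efforts': array([-1.21416757e-03, -9.27098036e+01,  1.97856970e+00, -3.69934273e+01,
        1.77064352e-02,  7.92342005e-03, -1.08754730e-04]), 'position': array([0.24492063, 0.57463448, 0.23070957]), 'tool_rot': array([-1.46722008,  1.56961472, -1.87002068]), 'force': array([ 0.33175698, -0.22923153, -0.45649683]), 'moment': array([-0.00021266,  0.00879363,  0.06217085]), 'grip_width': 0.08540168733369573}
top 513.3503079384401 -0.13369933234397474 [ 0.35757557 -0.01174186  1.91770948] [ 0.10228275  0.00789478 -0.99472404]
side 394.4986465678538 -0.0637096852284045 [0.47262688 0.91105905 0.67784199] [ 0.05921314 -0.83243999 -0.55094235]
wrist 342.56584801679907 -0.042405692149754246 [0.17464065 0.60545015 0.37157189] [ 0.28046009 -0.11946609 -0.95240222]
```

View pics/top0.png

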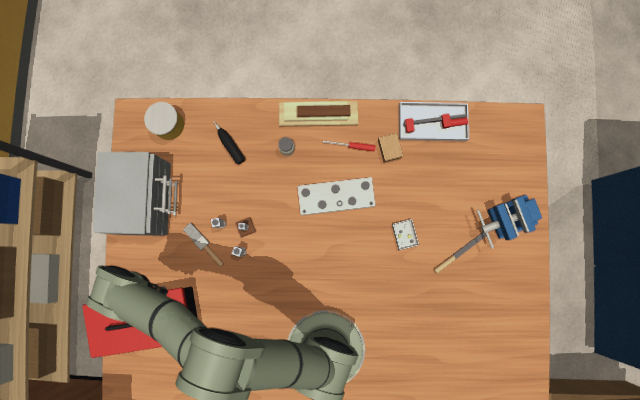

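View pics/side0.png

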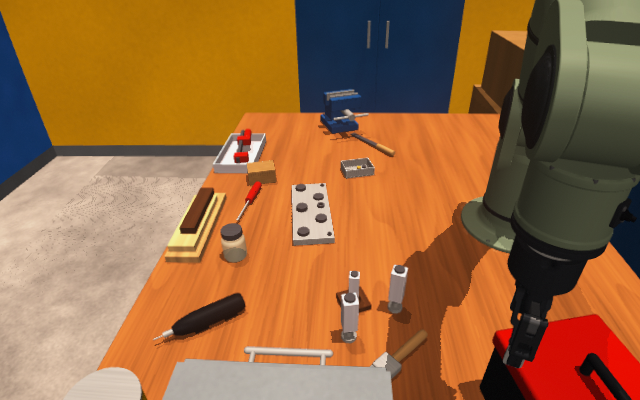

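The top view shows three probe-like parts at (218,222), (242,226) and (237,252). The middle one stands in the dark wooden holder, at (354,285) in the side view. The plate is at (337,196) and its buttons run from y-left to y-right as they appear in the image. The collar is near (340,203). Next I'll enlarge the candidates and take coarse positions.

```bash
python3 - <<'E'
from h import *
s=cv2.imread('pics/side0.png')[250:350,310:430]; t=cv2.imread('pics/top0.png')[205:270,190:270]
s=cv2.resize(s,None,fx=4,fy=4,interpolation=2); t=cv2.resize(t,None,fx=4,fy=4,interpolation=2)
o=np.zeros((400,800,3),np.uint8);o[:,:480]=s;o[:260,480:]=t;cv2.imwrite('pics/crop0.png',o)
print('probes at z.09',onz('top',[(218,222),(242,226),(237,252)],.09).round(3))
print('side bottoms',onz('side',[(398,310),(348,340),(353,300)],.0).round(3))
print('buttons z.028',onz('top',[(305,193),(322,204),(335,188),(351,202),(365,186),(339.5,203)],.028).round(3))
print('plate corners',onz('top',[(298,186),(373,178),(376,206),(301,214)],.02).round(3))
c=cam('wrist');st=telemetry.observe();print('img', onz('wrist',[(320,200),(0,200),(640,200),(320,0),(320,400)],0.03,c).round(3))
p=proj('wrist',[st['position']],c);print(p)
E
```

```text
probes at z.09 [[0.46  0.392 0.09 ]
 [0.447 0.304 0.09 ]
 [0.354 0.32  0.09 ]]
side bottoms [[0.351 0.324 0.   ]
 [0.46  0.405 0.   ]
 [0.449 0.298 0.   ]]
buttons z.028 [[ 0.576  0.084  0.028]
 [ 0.536  0.02   0.028]
 [ 0.596 -0.027  0.028]
 [ 0.545 -0.087  0.028]
 [ 0.605 -0.138  0.028]
 [ 0.541 -0.044  0.028]]
plate corners [[ 0.603  0.111  0.02 ]
 [ 0.637 -0.168  0.02 ]
 [ 0.532 -0.18   0.02 ]
 [ 0.498  0.098  0.02 ]]
img [[0.276 0.562 0.03 ]
 [0.139 0.241 0.03 ]
 [0.413 0.884 0.03 ]
 [0.103 0.636 0.03 ]
 [0.53  0.454 0.03 ]]
[[318.17627186 264.51368244]]
```

View pics/crop0.png

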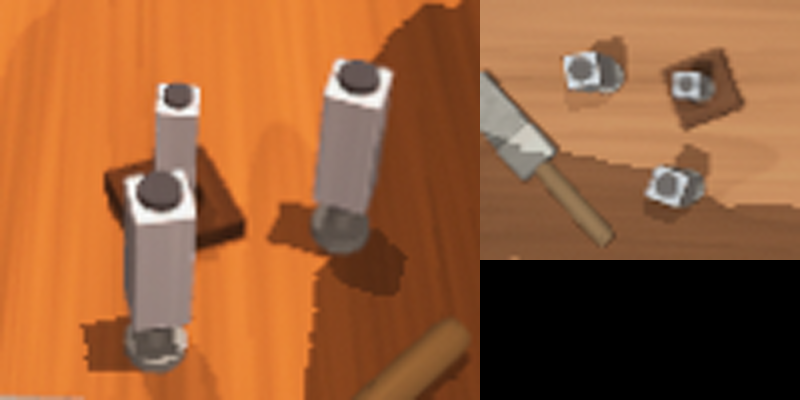

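The smallest candidate is the one in the wooden holder, at (354,285) in the side view. The two wider and taller ones stand free on the bench, so I'll take the holder one, at about (0.447, 0.302). I'm moving above it for a wrist view.

Request:
play_rows([
  [25,-34,-2,0,0,2.9,60],
  [25,-34,-2,0,0,2.9,60],
  [25,-34,-2,0,0,2.9,60],
  [25,-34,-2,0,0,2.9,60],
  [25,-34,-2,0,0,2.9,60],
  [25,-34,-2,0,0,2.9,60],
  [25,-34,-2,0,0,2.9,60],
  [20,-30,-2,0,0,2.9,60],
], grip_force=40)

```text
clock: 1.1
position: [0.4408, 0.3054, 0.2151]
tool_rot: [-2.022, 1.57, -2.019]
force: [0.0, 0.8, 0.4]
grip_width: 0.0602
```

```bash
python3 - <<'E'
from h import *
for i in range(4): vision.grab_frame('top')
s=telemetry.observe();c=cam('wrist');save('wrist','w1');print(s['position'],s['tool_rot'],s['qd'].round(3),s['force'],s['clock'])
import pickle;pickle.dump(c,open('w1.pkl','wb'))
from scipy.spatial.transform import Rotation as Ro
print(Ro.from_euler('xyz',s['tool_rot']).as_matrix().round(3))
E
```

```text
[0.44004887 0.30670805 0.21510856] [-2.90284472  1.5703427  -2.90231098] [-0.027 -0.    -0.012 -0.004 -0.004  0.001 -0.008] [ 0.20770763  0.33581591 -0.55103486] 1.3
[[-0.    -0.001  1.   ]
 [-0.     1.     0.001]
 [-1.    -0.    -0.   ]]
```

View pics/w1.png

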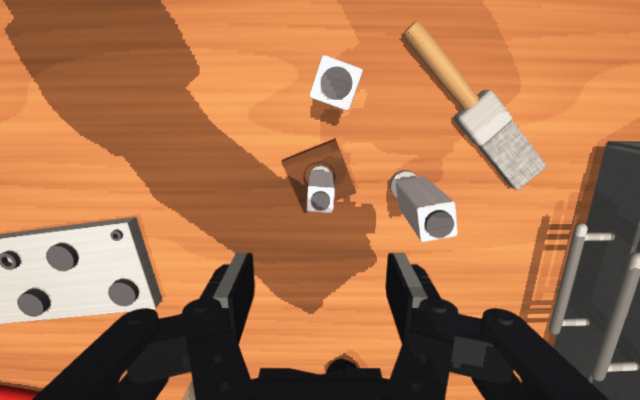

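Wrist view: the target probe is in its holder with its cap at (320,201). The taller probes are at (336,82) and (438,223). The plate is at lower left, with spot1 at (123,292) and spot2 at (62,257). Now I'll measure these.

```bash
python3 - <<'E'
from h import *
import pickle;c=pickle.load(open('w1.pkl','rb'))
im=cv2.imread('pics/w1.png');h=cv2.cvtColor(im,cv2.COLOR_BGR2HSV)
def blob(m,x0,y0,x1,y1):
    mm=np.zeros_like(m);mm[y0:y1,x0:x1]=m[y0:y1,x0:x1]
    cs=cv2.findContours(mm,cv2.RETR_EXTERNAL,cv2.CHAIN_APPROX_NONE)[0];return max(cs,key=cv2.contourArea)
w=((h[...,2]>215)&(h[...,1]<60)).astype(np.uint8)*255
k=blob(w,295,170,345,225);
P=onz('wrist',k.reshape(-1,2),.089,c)   # barrel top: 4+55+30
r=cv2.minAreaRect((P[:,:2]*1000).astype(np.float32));print('barrel top',r)
print('blob px',cv2.boundingRect(k))
d=((h[...,2]<150)&(h[...,1]<60)).astype(np.uint8)*255
k=blob(d,310,190,332,212);P=onz('wrist',k.reshape(-1,2),.093,c);print('cap',cv2.minAreaRect((P[:,:2]*1000).astype(np.float32)))
print('holder corners',onz('wrist',[(282,158),(335,140),(357,188),(303,213)],.014,c).round(4))
for b in[(105,275,142,310),(42,240,82,273),(15,285,52,320)]:
    k=blob(d,*b);e=cv2.fitEllipse(k);print(b,e, onz('wrist',[e[0]],.029,c).round(4))
E
```

```text
barrel top ((448.232666015625, 307.17462158203125), (21.222148895263672, 19.261274337768555), 84.60879516601562)
blob px (308, 186, 26, 25)
cap ((448.96478271484375, 307.1206970214844), (14.55327033996582, 16.12201690673828), 89.99498748779297)
holder corners [[0.4294 0.2688 0.014 ]
 [0.4113 0.3221 0.014 ]
 [0.4609 0.3456 0.014 ]
 [0.4885 0.2892 0.014 ]]
(105, 275, 142, 310) ((123.4670639038086, 291.7835998535156), (26.031246185302734, 29.157224655151367), 88.2618179321289) [[0.577  0.0875 0.029 ]]
(42, 240, 82, 273) ((62.226531982421875, 256.44659423828125), (26.603979110717773, 31.156848907470703), 100.1895751953125) [[0.5337 0.0266 0.029 ]]
(15, 285, 52, 320) ((33.83209228515625, 301.7830505371094), (26.343965530395508, 31.709842681884766), 86.59288024902344) [[ 0.5925 -0.0227  0.029 ]]
```

Request:
play_rows([
  [4.5,0.2,-20,0,0,-2,60],
  [4,0.1,-30,0,0,-2,60],
  [0,0,-35,0,0,0,60],
  [0,0,-35,0,0,0,60],
  [0,0,-35,0,0,0,60],
  [0,0,-22,0,0,0,60],
  [0,0,0,0,0,0,60],
  [0,0,0,0,0,0,60],
])

```text
clock: 2.35
position: [0.4485, 0.3081, 0.0391]
tool_rot: [0.938, 1.57, 0.871]
force: [0.4, 0.3, 1.2]
grip_width: 0.0602
```

```bash
python3 - <<'E'
from h import *
s=telemetry.observe();c=cam('wrist');save('wrist','w2');print(s['position'],s['tool_rot'],s['force'],s['clock'])
im=cv2.imread('pics/w2.png');h=cv2.cvtColor(im,cv2.COLOR_BGR2HSV)
cv2.imwrite('pics/w2c.png',cv2.resize(im[100:400,160:480],None,fx=2,fy=2))
w=((h[...,2]>215)&(h[...,1]<60)).astype(np.uint8)*255
cs=cv2.findContours(w,cv2.RETR_EXTERNAL,cv2.CHAIN_APPROX_NONE)[0]
for k in sorted(cs,key=cv2.contourArea)[-3:]:
    P=onz('wrist',k.reshape(-1,2),.089,c);print(cv2.boundingRect(k),cv2.minAreaRect((P[:,:2]*1000).astype(np.float32)))
E
```

```text
[0.44848412 0.30810481 0.03908681] [0.93822224 1.5699816  0.87117699] [0.36875934 0.30567137 1.17962229] 2.35
(591, 366, 49, 34) ((474.5438537597656, 412.6413879394531), (14.092225074768066, 15.842601776123047), 42.571109771728516)
(598, 66, 42, 94) ((384.08160400390625, 393.2407531738281), (25.157180786132812, 11.491388320922852), 11.366217613220215)
(246, 0, 178, 110) ((359.6712951660156, 317.0955505371094), (38.147220611572266, 27.115480422973633), 71.00108337402344)
```

View pics/w2c.png

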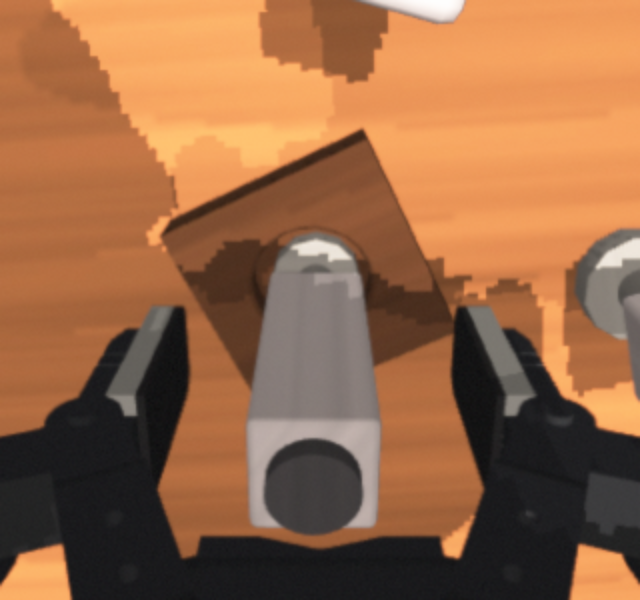

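The barrel sits centred between the pads with its flats parallel to them. I'll close the gripper.

Request:
play_rows([
  [0,0,0,0,0,0,15],
  [0,0,0,0,0,0,15],
  [0,0,0,0,0,0,15],
  [0,0,0,0,0,0,15],
  [0,0,0,0,0,0,15],
  [0,0,0,0,0,0,15],
], grip_force=60)

```text
clock: 3.15
position: [0.4487, 0.3074, 0.0384]
tool_rot: [0.747, 1.57, 0.679]
force: [1.7, 2.2, 3.6]
grip_width: 0.0213
```

```bash
python3 - <<'E'
from h import *
s=telemetry.observe();c=cam('wrist');im=save('wrist','w3');print(s['position'],s['tool_rot'],s['force'],s['clock'],s['grip_width'])
h=cv2.cvtColor(im,cv2.COLOR_RGB2HSV)
print('w2-type top centre',onz('wrist',[(317,336)],.089,c))
o=im[250:400,220:420];print('dark cap');g=((h[...,2]>120)&(h[...,1]<40)).astype(np.uint8)*255
g[:290]=0;g[:,:270]=0;g[:,370:]=0
k=max(cv2.findContours(g,cv2.RETR_EXTERNAL,cv2.CHAIN_APPROX_NONE)[0],key=cv2.contourArea)
print(cv2.boundingRect(k))
cv2.imwrite('pics/w3c.png',cv2.resize(im[100:400,160:480,::-1],None,fx=2,fy=2))
E
```

```text
[0.44869457 0.30739835 0.03835186] [0.74675025 1.57038735 0.67901864] [1.74768046 2.15841288 3.63337563] 3.15 0.02125246061059321
w2-type top centre [[0.44689355 0.3068532  0.089     ]]
dark cap
(287, 290, 67, 73)
```

View pics/w3c.png

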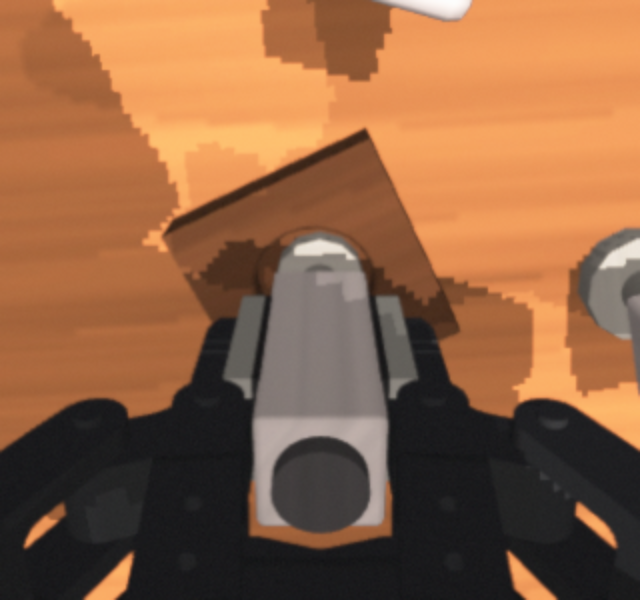

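Request:
play_rows([
  [0,0,30,0,0,0,15],
  [0,0,50,0,0,0,15],
  [0,0,50,0,0,0,15],
  [20,-30,30,0,0,0,15],
  [24,-38,10,0,0,0,15],
  [24,-38,10,0,0,0,15],
  [24,-38,0,0,0,0,15],
  [24,-38,0,0,0,0,15],
])

```text
clock: 4.2
position: [0.5647, 0.1238, 0.2181]
tool_rot: [-2.783, 1.57, -2.851]
force: [0.4, 1.0, -2.2]
grip_width: 0.0212
```

Request:
play_rows([
  [24,-38,0,0,0,0,15],
  [24,-38,0,0,0,0,15],
  [24,-38,0,0,0,0,15],
  [10,-20,0,0,0,0,15],
  [0,0,0,0,0,0,15],
  [0,0,0,0,0,0,15],
  [0,0,0,0,0,0,15],
])

```text
clock: 5.08
position: [0.6461, -0.0075, 0.2184]
tool_rot: [2.183, 1.57, 2.117]
force: [0.3, -0.3, -2.4]
grip_width: 0.0212
```

```bash
python3 - <<'E'
from h import *
import pickle
s=telemetry.observe();c=cam('wrist');im=save('wrist','w4');print(s['position'],s['tool_rot'],s['qd'].round(3),s['force'],s['clock'],s['grip_width'])
pickle.dump((c,s['position']),open('w4.pkl','wb'))
E
```

```text
[ 0.64614225 -0.00746374  0.21835886] [2.18331855 1.57030604 2.11711812] [ 0.003 -0.001  0.005 -0.003 -0.001  0.     0.001] [ 0.27303415 -0.27369628 -2.35298553] 5.075 0.021184797548784988
```

View pics/w4.png

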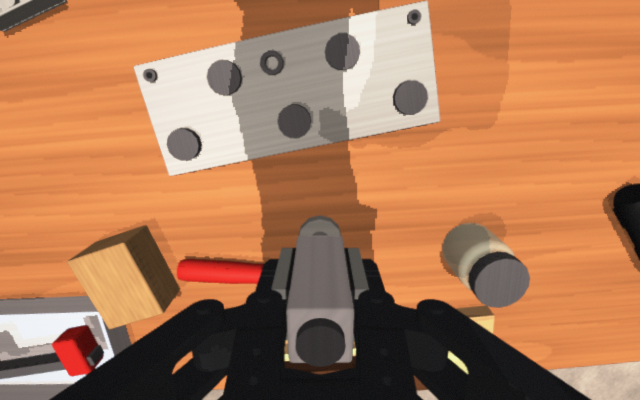

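Wrist view over the plate:
- spot1 (410,98)
- spot2 (342,51)
- spot3 (294,120)
- spot4 (224,77)
- spot5 (184,144)
- The collar is at (272,62) and the two bolts at (150,75) and (414,16).
- The probe hangs upright, with its foot at (320,225).

Next I'll fit the plate and the foot offset.

```bash
python3 - <<'E'
from h import *
import pickle
c,p=pickle.load(open('w4.pkl','rb'));im=cv2.imread('pics/w4.png');h=cv2.cvtColor(im,cv2.COLOR_BGR2HSV)
pts=[]
for (x,y) in[(410,98),(342,51),(294,120),(224,77),(184,144)]:
    r=im[y-24:y+25,x-24:x+25].max(2)
    d=(r<118).astype(np.uint8)*255
    d=cv2.morphologyEx(d,cv2.MORPH_OPEN,np.ones((7,7)))
    k=max(cv2.findContours(d,cv2.RETR_EXTERNAL,cv2.CHAIN_APPROX_NONE)[0],key=cv2.contourArea)
    e=cv2.fitEllipse(k);q=(e[0][0]+x-24,e[0][1]+y-24);P=onz('wrist',[q],.0285,c)[0];pts.append(P[:2]);print(np.round(q,1),np.round(e[1],1),P.round(4))
pts=np.array(pts);m=np.array([[26,112],[-26,56],[26,0],[-26,-56],[26,-112]])/1000
a=m-m.mean(0);b=pts-pts.mean(0);U,S,V=np.linalg.svd(a.T@b);R=(U@V).T;t=pts.mean(0)-R@m.mean(0)
f=m@R.T+t;print('yaw',np.degrees(np.arctan2(R[1,0],R[0,0])),t,'\nspots',f.round(4),'\nres mm',((pts-f)*1e3).round(1), 'scale',S.sum()/(a**2).sum())
cor=np.array([[55,140],[55,-140],[-55,-140],[-55,140]])/1000
print('corners pred px',proj('wrist',np.c_[cor@R.T+t,np.full(4,.02)],c).round(0))
# foot
th=np.linspace(0,6.28,73)
for dx in(-.004,-.002,0,.002):
    o=np.array([p[0]+dx,p[1],p[2]-.034])
    for z in (0,.007):
        q=proj('wrist',o+np.c_[.012*np.cos(th),.012*np.sin(th),0*th+z],c);print('foot',dx,z,q.min(0).round(1),q.max(0).round(1))
    q=proj('wrist',[o+[sx*.011,sy*.011,.085] for sx in(-1,1) for sy in(-1,1)],c);print(' top',q.round(1).tolist())
cv2.imwrite('pics/w4c.png',cv2.resize(im[195:375,250:390],None,fx=4,fy=3.3,interpolation=2))
E
```

```text
[409.4  97.1] [31.8 34.5] [0.5815 0.081  0.0285]
[336.8  51. ] [22.6 39.4] [0.5373 0.0156 0.0285]
[294.6 120.2] [32.8 35. ] [ 0.5957 -0.0274  0.0285]
[234.6  79.5] [12.6 29.4] [ 0.5552 -0.0792  0.0285]Traceback (most recent call last):
  File "<stdin>", line 9, in <module>
ValueError: max() iterable argument is empty
```

```bash
cat > fit.py <<'E'
from h import *
import pickle
c,p=pickle.load(open('w4.pkl','rb'));im=cv2.imread('pics/w4.png')
g=cv2.cvtColor(im,cv2.COLOR_BGR2GRAY)
print('grays',g[98,400:420:8],g[51,326:362:6],g[120,290],g[77,212:250:6],g[144,160:210:6],'shadow plate',g[120,260],g[85,260])
pts=[]
for (x,y) in[(410,98),(342,51),(294,120),(224,77),(184,144)]:
    r=g[y-26:y+27,x-26:x+27]
    H=cv2.HoughCircles(cv2.resize(r,None,fx=4,fy=4,interpolation=cv2.INTER_CUBIC),cv2.HOUGH_GRADIENT,1,400,param1=120,param2=10,minRadius=60,maxRadius=76)
    q=(H[0,0,:2]+.5)/4-.5+[x-26,y-26];P=onz('wrist',[q],.0285,c)[0];pts.append(P[:2]);print(np.round(q,1),H[0,0,2]/4,P.round(4))
pts=np.array(pts);m=np.array([[26,112],[-26,56],[26,0],[-26,-56],[26,-112]])/1000
a=m-m.mean(0);b=pts-pts.mean(0);U,S,V=np.linalg.svd(a.T@b);R=(U@V).T;t=pts.mean(0)-R@m.mean(0)
f=m@R.T+t;print('yaw',np.degrees(np.arctan2(R[1,0],R[0,0])),t,'\nspots',f.round(4),'\nres mm',((pts-f)*1e3).round(1), 'scale',S.sum()/(a**2).sum())
cor=np.array([[55,140],[55,-140],[-55,-140],[-55,140]])/1000
print('corners pred px',proj('wrist',np.c_[cor@R.T+t,np.full(4,.02)],c).round(0))
# foot
th=np.linspace(0,6.28,73)
for dx in(-.004,-.002,0,.002):
    o=np.array([p[0]+dx,p[1],p[2]-.034])
    for z in (0,.007):
        q=proj('wrist',o+np.c_[.012*np.cos(th),.012*np.sin(th),0*th+z],c);print('foot',dx,z,q.min(0).round(1),q.max(0).round(1))
    q=proj('wrist',[o+[sx*.011,sy*.011,.085] for sx in(-1,1) for sy in(-1,1)],c);print(' top',q.round(1).tolist())
cv2.imwrite('pics/w4c.png',cv2.resize(im[200:380,260:380],None,fx=6,fy=3.3,interpolation=2))
E
python3 fit.py
```

```text
grays [99 95 96] [ 71  69  66  68 118 118] 69 [114 114 116 109  71 100 148] [234 195 113 110 113 113 114 207 237] shadow plate 151 148
[410.   96.2] 17.125 [0.5808 0.0816 0.0285]
[341.  51.] 18.85 [0.5376 0.0194 0.0285]
[294. 121.] 16.875 [ 0.5963 -0.0281  0.0285]
[222.5  78. ] 18.85 [ 0.5531 -0.0902  0.0285]
[184.2 142.5] 17.725 [ 0.6092 -0.1361  0.0285]
yaw 7.687105590490871 [ 0.5702275  -0.03136466] 
spots [[ 0.581   0.0831]
 [ 0.537   0.0207]
 [ 0.596  -0.0279]
 [ 0.552  -0.0903]
 [ 0.611  -0.1389]] 
res mm [[-0.3 -1.5]
 [ 0.6 -1.3]
 [ 0.4 -0.2]
 [ 1.1  0.2]
 [-1.8  2.8]] scale 0.9810811770958645
corners pred px [[441. 121.]
 [168. 177.]
 [131.  65.]
 [429.  -2.]]
foot -0.004 0 [296.9 207.2] [340.5 247.6]
foot -0.004 0.007 [296.1 211.6] [341.2 253.2]
 top [[280.0, 303.4], [351.8, 299.3], [287.1, 360.3], [354.2, 356.7]]
foot -0.002 0 [297.2 210.7] [340.6 250.8]
foot -0.002 0.007 [296.4 215.2] [341.4 256.5]
 top [[280.7, 308.9], [352.0, 304.8], [287.7, 365.1], [354.4, 361.5]]
foot 0 0 [297.5 214.1] [340.8 254. ]
foot 0 0.007 [296.7 218.8] [341.6 259.8]
 top [[281.4, 314.3], [352.3, 310.3], [288.3, 369.9], [354.6, 366.3]]
foot 0.002 0 [297.8 217.6] [341.  257.1]
foot 0.002 0.007 [297.1 222.3] [341.8 263.1]
 top [[282.0, 319.7], [352.5, 315.7], [288.9, 374.5], [354.8, 371.0]]
```

View pics/w4c.png

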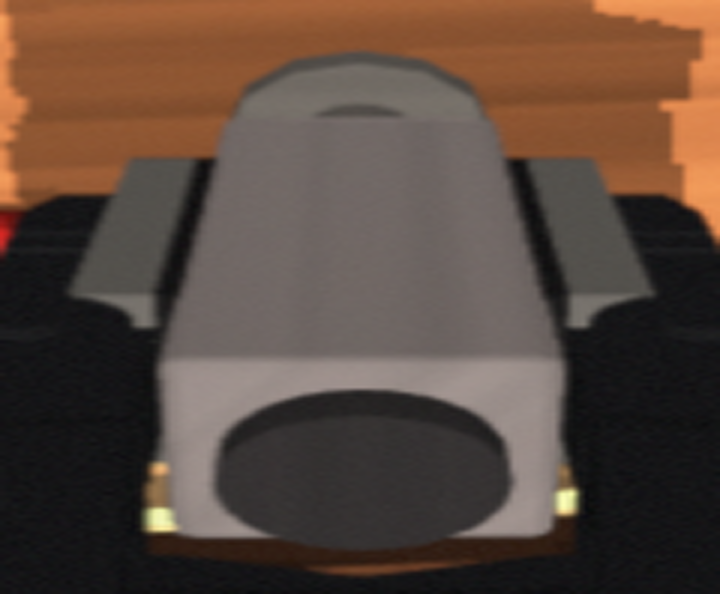

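```bash
cat > lsq.py <<'E'
from h import *
import pickle
from scipy.optimize import least_squares
c,p=pickle.load(open('w4.pkl','rb'))
K,k1,R,t=c
m=np.array([[26,112],[-26,56],[26,0],[-26,-56],[26,-112]])/1e3
cor=np.array([[55,140],[55,-140],[-55,-140],[-55,140]])/1e3
th=np.linspace(0,6.28,73)
ob_b=np.array([(409.7,96.8),(341.5,51),(294.4,120.5),(223.5,77.5),(184,143.5)])
ob_c=np.array([(440,120),(169,175),(134,67),(428,1)])
ob_t=np.array([(286.7,308.2),(354.2,308.2),(289,362.7),(352.5,362.7)]) # barrel top corners back(-x) then front
def f(v,full=False):
    cc=(K,k1,R,t-R@v[:3]); cs,sn=np.cos(v[5]),np.sin(v[5]);A=np.array([[cs,-sn],[sn,cs]])
    b=m@A.T+v[3:5];q=cor@A.T+v[3:5]
    o=p+[v[6],v[7],-.0344]
    T=np.array([o+[sx*.011,sy*.011,.085] for sx in(-1,1) for sy in(-1,1)])
    foot=proj('',o+np.c_[.012*np.cos(th),.012*np.sin(th),0*th],cc)
    r=np.r_[(proj('',np.c_[b,np.full(5,.0285)],cc)-ob_b).ravel(),(proj('',np.c_[q,np.full(4,.02)],cc)-ob_c).ravel(),
      .5*(proj('',T,cc)-ob_t).ravel(),foot[:,1].min()-215.8,foot[:,0].mean()-320.2,v[:3]/.002,v[6]/.002,v[7]/.001]
    return (r,b) if full else r
s=least_squares(f,[0,0,0,.57,-.031,.134,0,0]);r,b=f(s.x,True)
print(s.x.round(4),'\nspots',b.round(4),'\nTCP targets',(b-s.x[6:8]).round(4),'\nres',r.round(1))
E
python3 lsq.py
```

```text
[-1.200e-03 -3.000e-04  4.400e-03  5.695e-01 -3.170e-02  1.327e-01
  1.200e-03  1.000e-04] 
spots [[ 0.5804  0.0828]
 [ 0.5363  0.0204]
 [ 0.5952 -0.0282]
 [ 0.5511 -0.0906]
 [ 0.6101 -0.1392]] 
TCP targets [[ 0.5793  0.0827]
 [ 0.5351  0.0203]
 [ 0.5941 -0.0283]
 [ 0.5499 -0.0907]
 [ 0.6089 -0.1393]] 
res [ 0.7  0.2  0.6  0.3  0.1  0.1  0.  -0.2 -0.5  0.6 -0.2  1.   0.8  0.7
 -0.6 -1.2 -0.9 -1.1 -1.   1.4 -1.  -0.5  1.1  0.8  1.  -0.9 -0.8 -0.1
 -0.6 -0.1  2.2  0.6  0.1]
```

Request:
play_rows([
  [-16.8,22.5,-20,0,0,0,15],
  [-16.7,22.5,-20,0,0,0,15],
  [-16.7,22.6,-20,0,0,0,15],
  [-16.6,22.6,-20,0,0,0,15],
  [0,0,-30,0,0,0,15],
  [0,0,-27,0,0,0,15],
  [0,0,0,0,0,0,15],
  [0,0,0,0,0,0,15],
])

```text
clock: 6.12
position: [0.5802, 0.0818, 0.0823]
tool_rot: [0.281, 1.57, 0.213]
force: [0.4, 0.1, -1.2]
grip_width: 0.0213
```

```bash
python3 - <<'E'
from h import *
s=telemetry.observe();c=cam('wrist');im=save('wrist','w5');sd=save('side','s5');print(s['position'],s['tool_rot'],s['force'],s['clock'],s['grip_width'])
a=cv2.resize(im[120:320,240:400,::-1],None,fx=2.5,fy=2.5,interpolation=2)
q=proj('side',[[s['position'][0],s['position'][1],.05]])[0].astype(int);print(q)
b=cv2.resize(sd[q[1]-80:q[1]+45,q[0]-50:q[0]+50,::-1],(400,500),interpolation=2)
cv2.imwrite('pics/c5.png',np.hstack([a,b]))
E
```

```text
[0.58017224 0.0817553  0.0823347 ] [0.28083791 1.56972097 0.21335024] [ 0.41477837  0.08607852 -1.1719265 ] 6.125 0.021268353911188947
[302 223]
```

View pics/c5.png

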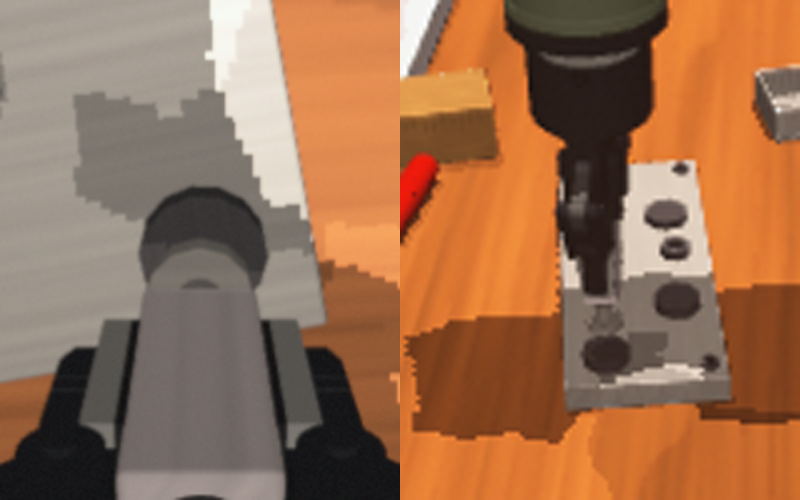

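The foot is concentric with spot1 within about 1 mm. The offset matches the remaining TCP error of (-0.9, +0.9), so I'll correct that and descend to proud-contact height.

Request:
play_rows([
  [-0.9,0.9,-5,0,0,0,15],
  [0,0,-6,0,0,0,15],
  [0,0,-3,0,0,0,15],
  [0,0,-2,0,0,0,15],
  [0,0,0,0,0,0,15],
  [0,0,0,0,0,0,15],
])

```text
clock: 6.98
position: [0.5789, 0.0824, 0.0654]
tool_rot: [0.211, 1.571, 0.143]
force: [-0.1, 0.4, -1.8]
grip_width: 0.0211
```

```bash
cat > st.py <<'E'
from h import *
s=telemetry.observe();print(s['position'].round(4),s['force'].round(2),s['moment'].round(2),s['qd'].round(3),s['clock'],'foot',(s['position'][2]-.0344).round(4))
E
python3 st.py
```

```text
[0.5789 0.0824 0.0654] [-0.11  0.37 -1.85] [-0.01  0.02 -0.05] [-0.001 -0.002  0.    -0.001 -0.002  0.     0.001] 6.975 foot 0.031
```

Request:
play_rows([
  [0,0,-1.5,0,0,0,15],
  [0,0,-1,0,0,0,15],
  [0,0,0,0,0,0,15],
])

```text
clock: 7.35
position: [0.579, 0.0824, 0.0629]
tool_rot: [0.137, 1.57, 0.069]
force: [-1.4, -1.4, 3.2]
grip_width: 0.0216
```

Request:
play_rows([
  [0,0,-1,0,0,0,15],
  [0,0,0,0,0,0,15],
])

```text
clock: 7.6
position: [0.579, 0.0824, 0.0619]
tool_rot: [0.195, 1.57, 0.127]
force: [-0.5, -0.1, 5.1]
grip_width: 0.0214
```

Request:
play_rows([
  [0,0,0,0,0,0,15],
  [0,0,0,0,0,0,15],
  [0,0,0,0,0,0,15],
  [0,0,6,0,0,0,15],
  [0,0,10,0,0,0,15],
  [0,0,8,0,0,0,15],
])

```text
clock: 8.35
position: [0.5788, 0.0824, 0.0865]
tool_rot: [-0.474, 1.571, -0.542]
force: [0.3, 0.1, -1.0]
grip_width: 0.0215
```

```bash
python3 st.py
```

```text
[0.5788 0.0824 0.0865] [ 0.28  0.09 -1.04] [ 0.01 -0.01  0.01] [-0.002 -0.099  0.003 -0.024 -0.004  0.123  0.001] 8.35 foot 0.0521
```

Request:
play_rows([
  [-11,-15.5,0,0,0,0,15],
  [-11,-15.6,0,0,0,0,15],
  [-11,-15.5,0,0,0,0,15],
  [-10.7,-15.5,0,0,0,0,15],
  [0,0,-8,0,0,0,15],
  [0,0,-8,0,0,0,15],
  [0,0,-4.4,0,0,0,15],
  [0,0,0,0,0,0,15],
])

```text
clock: 9.35
position: [0.535, 0.0206, 0.0649]
tool_rot: [-3.029, 1.57, -3.096]
force: [-0.5, -0.7, -1.2]
grip_width: 0.0213
```

Request:
play_rows([
  [0,0,0,0,0,0,15],
])

```text
clock: 9.48
position: [0.5353, 0.0204, 0.0654]
tool_rot: [0.004, 1.571, -0.064]
force: [-0.3, -0.7, -0.8]
grip_width: 0.0213
```

No contact at proud height, so I'll go lower.

Request:
play_rows([
  [0,0,-1.5,0,0,0,15],
  [0,0,-1,0,0,0,15],
  [0,0,0,0,0,0,15],
])

```text
clock: 9.85
position: [0.5353, 0.0203, 0.0631]
tool_rot: [0.287, 1.57, 0.219]
force: [-0.8, 1.2, 3.0]
grip_width: 0.0213
```

Request:
play_rows([
  [0,0,-1,0,0,0,15],
  [0,0,0,0,0,0,15],
])

```text
clock: 10.1
position: [0.5353, 0.0203, 0.062]
tool_rot: [0.223, 1.57, 0.156]
force: [0.0, 0.9, 4.9]
grip_width: 0.0216
```

Request:
play_rows([
  [0,0,0,0,0,0,15],
  [0,0,0,0,0,0,15],
  [0,0,0,0,0,0,15],
  [0,0,6,0,0,0,15],
  [0,0,10,0,0,0,15],
  [0,0,8,0,0,0,15],
])

```text
clock: 10.85
position: [0.535, 0.0202, 0.0866]
tool_rot: [-1.86, 1.571, -1.928]
force: [-0.1, -0.9, -1.7]
grip_width: 0.0212
```

Request:
play_rows([
  [14.8,-12.2,0,0,0,0,15],
  [14.8,-12.2,0,0,0,0,15],
  [14.7,-12.2,0,0,0,0,15],
  [14.5,-12,0,0,0,0,15],
  [0,0,-8,0,0,0,15],
  [0,0,-8,0,0,0,15],
  [0,0,-4.4,0,0,0,15],
  [0,0,0,0,0,0,15],
])

```text
clock: 11.85
position: [0.5934, -0.0279, 0.0653]
tool_rot: [3.085, 1.57, 3.017]
force: [-2.5, 0.9, 4.4]
grip_width: 0.0214
```

Request:
play_rows([
  [0,0,0,0,0,0,15],
])

```text
clock: 11.98
position: [0.5938, -0.0281, 0.0658]
tool_rot: [1.952, 1.571, 1.885]
force: [-2.3, 1.0, 3.6]
grip_width: 0.0214
```

Spot3 makes contact about 3 mm higher than the first two, so it is the proud one. I'll dwell here and continue.

Request:
play_rows([
  [0,0,0,0,0,0,15],
  [0,0,0,0,0,0,15],
  [0,0,0,0,0,0,15],
  [0,0,6,0,0,0,15],
  [0,0,10,0,0,0,15],
  [0,0,4.5,0,0,0,15],
  [0,0,0,0,0,0,15],
])

```text
clock: 12.85
position: [0.5942, -0.0284, 0.0865]
tool_rot: [-0.024, 1.57, -0.092]
force: [-0.5, 0.8, -1.5]
grip_width: 0.0216
```

Request:
play_rows([
  [-11,-15.6,0,0,0,0,15],
  [-11,-15.6,0,0,0,0,15],
  [-11,-15.6,0,0,0,0,15],
  [-11,-15.6,0,0,0,0,15],
  [0,0,-8,0,0,0,15],
  [0,0,-8,0,0,0,15],
  [0,0,-4.5,0,0,0,15],
  [0,0,0,0,0,0,15],
])

```text
clock: 13.85
position: [0.5498, -0.0902, 0.0649]
tool_rot: [2.976, 1.57, 2.909]
force: [0.1, 0.4, -1.8]
grip_width: 0.021
```

Request:
play_rows([
  [0,0,0,0,0,0,15],
])

```text
clock: 13.98
position: [0.5501, -0.0905, 0.0655]
tool_rot: [-0.212, 1.571, -0.279]
force: [-0.9, 0.9, -1.3]
grip_width: 0.0214
```

Request:
play_rows([
  [0,0,-1.5,0,0,0,15],
  [0,0,-1,0,0,0,15],
  [0,0,0,0,0,0,15],
])

```text
clock: 14.35
position: [0.5499, -0.0907, 0.063]
tool_rot: [2.982, 1.571, 2.914]
force: [-0.0, -0.4, -1.9]
grip_width: 0.0216
```

Request:
play_rows([
  [0,0,-0.7,0,0,0,15],
  [0,0,0,0,0,0,15],
])

```text
clock: 14.6
position: [0.5499, -0.0907, 0.0623]
tool_rot: [-0.333, 1.571, -0.4]
force: [0.3, 0.4, -1.5]
grip_width: 0.0216
```

Request:
play_rows([
  [0,0,-1,0,0,0,15],
  [0,0,0,0,0,0,15],
])

```text
clock: 14.85
position: [0.5499, -0.0908, 0.0613]
tool_rot: [-0.764, 1.571, -0.832]
force: [-1.0, 0.4, 2.3]
grip_width: 0.0211
```

Request:
play_rows([
  [0,0,-1,0,0,0,15],
  [0,0,0,0,0,0,15],
])

```text
clock: 15.1
position: [0.55, -0.0908, 0.0603]
tool_rot: [-0.278, 1.571, -0.346]
force: [-0.1, -0.6, 4.1]
grip_width: 0.0214
```

Request:
play_rows([
  [0,0,0,0,0,0,15],
  [0,0,0,0,0,0,15],
  [0,0,0,0,0,0,15],
  [0,0,6,0,0,0,15],
  [0,0,10,0,0,0,15],
  [0,0,9.5,0,0,0,15],
  [0,0,0,0,0,0,15],
])

```text
clock: 15.98
position: [0.5504, -0.0908, 0.0867]
tool_rot: [-0.016, 1.569, -0.084]
force: [-0.1, -0.9, -1.9]
grip_width: 0.0211
```

Request:
play_rows([
  [14.8,-12.2,0,0,0,0,15],
  [14.8,-12.2,0,0,0,0,15],
  [14.7,-12.2,0,0,0,0,15],
  [14.7,-12.1,0,0,0,0,15],
  [0,0,-8,0,0,0,15],
  [0,0,-8,0,0,0,15],
  [0,0,-4.4,0,0,0,15],
  [0,0,0,0,0,0,15],
])

```text
clock: 16.98
position: [0.6086, -0.1391, 0.0651]
tool_rot: [2.953, 1.57, 2.885]
force: [0.5, -0.7, -1.7]
grip_width: 0.0212
```

Request:
play_rows([
  [0,0,0,0,0,0,15],
])

```text
clock: 17.1
position: [0.6089, -0.1393, 0.0656]
tool_rot: [-0.241, 1.571, -0.309]
force: [-0.5, 0.4, -1.5]
grip_width: 0.0214
```

Request:
play_rows([
  [0,0,-1.5,0,0,0,15],
  [0,0,-1,0,0,0,15],
  [0,0,0,0,0,0,15],
])

```text
clock: 17.48
position: [0.6091, -0.1394, 0.0631]
tool_rot: [-0.08, 1.57, -0.148]
force: [-0.2, 0.6, 3.5]
grip_width: 0.0213
```

Request:
play_rows([
  [0,0,-0.8,0,0,0,15],
  [0,0,0,0,0,0,15],
])

```text
clock: 17.73
position: [0.6091, -0.1395, 0.0622]
tool_rot: [-0.125, 1.57, -0.193]
force: [-0.2, 0.0, 5.0]
grip_width: 0.0217
```

Request:
play_rows([
  [0,0,0,0,0,0,15],
  [0,0,0,0,0,0,15],
  [0,0,0,0,0,0,15],
  [0,0,6,0,0,0,15],
  [0,0,10,0,0,0,15],
  [0,0,8,0,0,0,15],
  [0,0,0,0,0,0,15],
])

```text
clock: 18.6
position: [0.6093, -0.1395, 0.0869]
tool_rot: [-0.101, 1.57, -0.169]
force: [0.1, -0.8, -1.8]
grip_width: 0.0214
```

Request:
play_rows([
  [-3,22,0,0,0,0,15],
  [-3,22,0,0,0,0,15],
  [-3,22.5,0,0,0,0,15],
  [-3,22.5,0,0,0,0,15],
  [-3,22.2,0,0,0,0,15],
  [0,0,-8,0,0,0,15],
  [0,0,0,0,0,0,15],
  [0,0,0,0,0,0,15],
])

```text
clock: 19.6
position: [0.5939, -0.0286, 0.078]
tool_rot: [-2.085, 1.57, -2.153]
force: [-0.2, -0.1, -1.5]
grip_width: 0.0214
```

```bash
python3 st.py; python3 - <<'E'
from h import *
s=telemetry.observe();K,k1,R,t=cam('wrist');im=save('wrist','w6')
c=(K,k1,R,t-R@np.array([-.0012,-.0003,.0044]))
p=s['position'];th=np.linspace(0,6.28,90)
a=cv2.resize(im[120:320,220:420],None,fx=3,fy=3,interpolation=2)[:,:,::-1].copy()
def draw(ctr,r,z,col):
    q=proj('',np.c_[ctr[0]+r*np.cos(th),ctr[1]+r*np.sin(th),0*th+z],c);print(q.min(0).round(1),q.max(0).round(1))
    for u,v in q: cv2.circle(a,(int((u-220+.5)*3),int((v-120+.5)*3)),1,col,-1)
draw((.5952,-.0282),.016,.0325,(0,255,0)); draw((p[0]+.0012,p[1]+.0001),.012,p[2]-.0344,(0,0,255))
cv2.imwrite('pics/c6.png',a)
E
```

```text
[ 0.5939 -0.0286  0.078 ] [-0.18 -0.13 -1.54] [ 0.01 -0.07  0.05] [ 0.008 -0.003 -0.    -0.003  0.001 -0.     0.002] 19.6 foot 0.0436
[294.2 202.3] [347.5 251.7]
[299.3 215.2] [341.4 253.9]
```

View pics/c6.png

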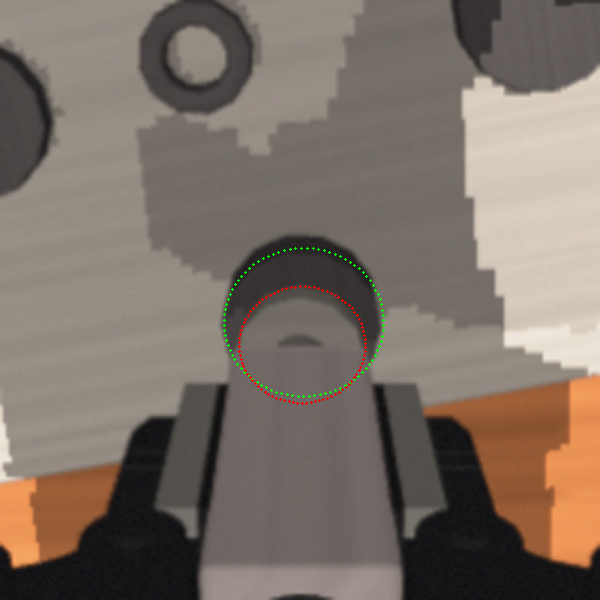

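```bash
python3 - <<'E'
from h import *
K,k1,R,t=cam('wrist');c=(K,k1,R,t-R@np.array([-.0012,-.0003,.0044]));p=telemetry.observe()['position']
im=cv2.imread('pics/w6.png');g=cv2.cvtColor(im,cv2.COLOR_BGR2GRAY);print(g[192:245,316:326].mean(1).astype(int), 'from row 192')
th=np.linspace(0,6.28,90)
for n,ctr,r,z in[('b top',(.5952,-.0282),.016,.0325),('b bot',(.5952,-.0282),.016,.02),('foot und',(p[0]+.0012,p[1]),.012,p[2]-.0344),('foot top',(p[0]+.0012,p[1]),.012,p[2]-.0274)]:
    q=proj('',np.c_[ctr[0]+r*np.cos(th),ctr[1]+r*np.sin(th),0*th+z],c);print(n,q.min(0).round(1),q.max(0).round(1))
for row in (206,210,214,222,226,230): print(row,g[row,286:356:2])
E
```

```text
[109 108 108 107 106 100  78  43  36  36  36  37  42  50  52  51  51  51
  51  51  51  51  52  60  71  76  78  88 103 108 108 106 106 106 107 108
 110 111 111 103  87  79  78  94 108 105 105 105 106 106 106 106 105] from row 192
b top [294.3 202.1] [347.5 251.4]
b bot [295.7 195.8] [346.  242.8]
foot und [299.  215.2] [341.1 253.9]
foot top [298.3 219.7] [341.9 259.6]
206 [107 110 110 110 111 110 110 105  55  36  36  36  44  51  50  54  54  52
  53  50  52  52  47  36  35  35  47 103 109 110 110 111 110 111 111]
210 [125 126 116 109 112 111  70  38  38  50  54  51  50  52  50  50  51  51
  53  51  52  51  51  50  50  52  39  34  71 108 110 109 110 110 109]
214 [141 141 139 140 139 110  38  48  53  52  51  52  52  51  50  52  55  55
  53  53  50  52  52  50  51  52  52  48  34  86 108 109 108 108 108]
222 [139 137 139 139 112  52  55  57  52  63  75  92 106 108 108 109 108 107
 108 109 110 107 102  79  69  56  52  53  51  54  98 112 123 125 125]
226 [139 139 140 139  85  68  66  69  73  96 106 108 107 107 107 107 108 107
 106 108 108 107 107 107 104  79  64  53  52  52  82 139 141 142 143]
230 [145 143 144 143  99  67  68  89 111 112 112 112 113 114 113 110 109 111
 112 113 112 112 112 113 113 113 107  59  51  51  72 140 139 141 139]
```

Comparing the edges in this view (button wall at row 198, button top at 204.5, foot at 215), the button lies about 1.6 mm further in +x than the foot. I'll correct that and lower gently.

Request:
play_rows([
  [1.6,0,0,0,0,0,15],
  [0,0,-5,0,0,0,15],
  [0,0,-4,0,0,0,15],
  [0,0,-1.5,0,0,0,15],
  [0,0,0,0,0,0,15],
  [0,0,0,0,0,0,15],
])

```text
clock: 20.4
position: [0.5956, -0.0282, 0.0677]
tool_rot: [0.007, 1.571, -0.061]
force: [-0.1, -0.3, -1.3]
grip_width: 0.0214
```

Request:
play_rows([
  [0,0,-0.3,0,0,0,15],
  [0,0,0,0,0,0,15],
])

```text
clock: 20.65
position: [0.5956, -0.0282, 0.0673]
tool_rot: [-0.077, 1.571, -0.144]
force: [1.1, 0.4, -1.5]
grip_width: 0.0214
```

Request:
play_rows([
  [0,0,-0.3,0,0,0,15],
  [0,0,0,0,0,0,15],
])

```text
clock: 20.9
position: [0.5956, -0.0282, 0.0671]
tool_rot: [0.107, 1.571, 0.039]
force: [0.1, -0.6, 2.4]
grip_width: 0.0213
```

Request:
play_rows([
  [0,0,-0.2,0,0,0,15],
  [0,0,0,0,0,0,15],
])

```text
clock: 21.15
position: [0.5956, -0.0282, 0.0668]
tool_rot: [0.065, 1.571, -0.003]
force: [-0.1, 0.6, 1.8]
grip_width: 0.0211
```

In contact at light load (about 3.5 N). I'll release.

Request:
play_rows([
  [0,0,0,0,0,0,21],
  [0,0,0,0,0,0,23],
  [0,0,0,0,0,0,26],
  [0,0,0,0,0,0,32],
  [0,0,0,0,0,0,45],
  [0,0,0,0,0,0,60],
  [0,0,0,0,0,0,60],
], grip_force=20)

```text
clock: 22.02
position: [0.5955, -0.0282, 0.0668]
tool_rot: [-1.82, 1.571, -1.888]
force: [0.4, 0.2, 0.2]
grip_width: 0.0598
```

Request:
play_rows([
  [0,0,10,0,0,0,60],
  [0,0,20,0,0,0,60],
  [0,0,30,0,0,0,60],
  [0,0,40,0,0,0,60],
  [0,0,40,0,0,0,60],
  [0,0,30,0,0,0,60],
  [0,0,0,0,0,0,60],
])

```text
clock: 22.9
position: [0.5965, -0.0283, 0.2397]
tool_rot: [0.099, 1.566, 0.031]
force: [0.1, 0.1, -1.0]
grip_width: 0.0598
```

```bash
python3 st.py; python3 - <<'E'
from h import *
im=save('wrist','w7')[:,:,::-1];sd=save('side','s7')[:,:,::-1]
a=cv2.resize(im[80:320,200:440],(400,400),interpolation=2)
b=cv2.resize(sd[160:260,260:360],(400,400),interpolation=2)
cv2.imwrite('pics/c7.png',np.hstack([a,b]))
E
```

```text
[ 0.5965 -0.0283  0.2397] [ 0.13  0.05 -0.96] [ 0.03 -0.01 -0.  ] [-0.     0.041 -0.003  0.043  0.001 -0.036 -0.001] 22.9 foot 0.2053
```

View pics/c7.png

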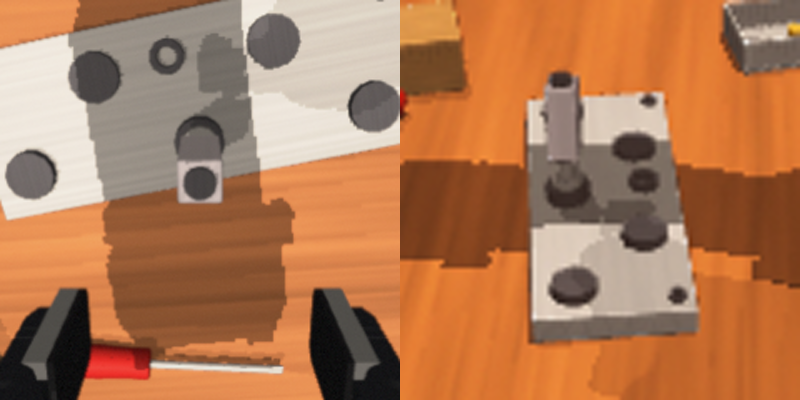

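The probe stands upright in the middle of spot3, the collar hasn't moved, and the gripper is clear. I'm handing the job in.

```bash
python3 -c "
from h import *
workorder.job_done()"
```

```text
the job is handed in; nothing more can be done
```

I took the smallest probe from its holder and touched spots 1 to 5 from left to right. Each touch lasted at least half a second at an estimated 5–7 N, below the 10.5 N hard stop. Spot 3 is the proud button, and I left the probe standing upright on it. I handed the job in after about 23 s.

**Proud button:** spot 3 made contact about 2.5–3 mm higher than spots 1, 2 and 5, and about 4 mm higher than spot 4. The heights I worked out were about 0.5 mm above the ranges you gave. That looks like a constant offset in my probe height and doesn't change which button is proud.

**Last checks:** the final wrist and side pictures show the probe upright and centred on spot 3. The collar is where it was and the gripper is well clear.

**Disagreements:**
- **Camera scale:** the wrist camera read about 4–5 mm off in depth against the known plate and probe sizes, so I corrected for it.
- **Touch centring:** a close-up before placing showed spot 3 about 1.6 mm from my estimate. I corrected this for the placing, but the five touches were probably 1.5–2 mm off centre.

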